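Load and lock a sample carrier in the bench fixture

TASK

Slide the orange-handled sample carrier, plate edge first, into the slot of the clamping fixture until it is fully home against the end stop. Then turn the fixture's red-handled torque lever clockwise (seen from above) until it clicks past its detent and stays over, and leave the carrier home and everything else on the bench where it is.

Things in the scene. Friction and masses are not known exactly. Their poses are not given: they have to be found in the camera images.
- fixture: Fixed grey clamping fixture on an aluminium base plate 170 x 200 x 10 mm. Origin under the plate, on the table; x along the slot's insertion direction, y left, z up. Plate: x -100 to +70, y -100 to +100. Grey block: x -5 to +70, top z 34; slot in its left part, torque lever on its right. The lever's hub drives a yellow spring slide by a link on the block's top (x +15 to +45, up to z 67).
- slot_home (a point): Point on the slot floor (z 10) where the carrier's origin lies when it is fully home; axes as the fixture's (fixture x -20, y +50).
- slot_mouth (a point): Centre of the slot's mouth at floor height, axes as the fixture's (fixture x -5, y +50, z 10). Slot: open to -x, 56 wide, 11 high (z 10 to 21), end stop 60 behind the mouth. Its floor is the base plate, a ledge reaching 95 before the mouth. Two low guides (tops z 20) flare to about 71 apart 55 before the mouth; a lip over the mouth slopes up, 9 outward.
- lever_axis (a point): Point on the torque lever's vertical axis at the hub's underside, z 36 (fixture x +30, y -45); axes as the fixture's. The black hub is 50 in diameter, z 36 to 66.
- lever_post (a point): Centre of the lever's upright red handle post: 20 in diameter, z 54 to 99 (this point at z 76), 75 from the lever axis. It stands on a flat steel arm 14 wide, z 42 to 54, that reaches from the hub to 85 from the axis.
- lever (a joint): Turn of the torque lever in rad, 0 to 1.4, growing clockwise seen from above. At 0 the arm points along the fixture's -y; at 1.4 (its stop) almost along -x. The top of the detent is at 0.8: before it a spring pushes the lever back, past it the lever snaps on to 1.4 by itself and stays. Peak push about 6 N at the post.
- carrier_orange: Loose sample carrier, about 160 g, flat on the table: steel plate 150 x 50 x 6 mm with an upright orange grip fin 50 long (x), 12 thick (y), top at z 46. Origin: centre of the plate's underside; x towards the leading edge (at +75, enters the slot first), z up. The fin is centred at x -25 (-50 to 0). Two black samples lie on the front half.
- carrier_blue: A second carrier of the same shape with a blue fin; stays where it is.
- cap_white: White round plastic cap, 44 diameter, 18 high; bystander, origin under its centre.
- cap_white2: Another white cap, the same; bystander.
- cap_orange: Orange round plastic cap, 48 diameter, 18 high; bystander, origin under its centre.
- driver: Screwdriver lying on the bench near the robot's right; bystander.
- jar: Closed jar, 60 diameter, 75 high; bystander, origin under its centre.
Not all that is in view belongs to the job. What is shaped like the carrier_orange but turquoise or yellow is not meant.

How it is judged (in metres and radians):
On the way, in this order (a step that is already met when the one before it is completed fails the run):
1. the orange carrier is fully home in the slot (within 4 mm) while the lever is still short of its detent (x of carrier_orange in the frame of slot_home above -0.004 m and distance between carrier_orange and slot_home below 0.007 m and angle between the x axis of carrier_orange and the x axis of fixture, either way round below 0.12 rad and value of joint lever below 0.5 rad), for 0.2 s.
2. the lever has clicked past its detent (value of joint lever above 1.25 rad), for 0.2 s.
At the end, for the whole second after the job is handed in: The lever stands past its detent (over 1.25 rad) and the orange carrier lies at rest, flat and fully home in the slot: within 4 mm of the end stop, its origin within 6 mm of slot_home, its length along the slot within 0.12 rad (value of joint lever above 1.25 rad and x of carrier_orange in the frame of slot_home above -0.004 m and distance between carrier_orange and slot_home below 0.006 m and angle between the x axis of carrier_orange and the x axis of fixture, either way round below 0.12 rad and angle between carrier_orange's own z axis and vertical below 0.06 rad and linear speed of carrier_orange below 0.01 m/s); the robot touches nothing.
It fails at once if another thing on the bench is moved by more than 30 mm (distance of any of carrier_blue, cap_white, cap_white2, cap_orange, driver, jar from where it was at the start of the episode above 0.03 m).
It also fails if it takes over 53 s, if anything falls off the work surface, if the arm or the gripper's body presses on something with over 40 N, if the wrist force passes 120 N, or if a joint passes its speed limit or range.

ROBOT

A 6-joint arm with a two-finger parallel gripper is mounted at the origin on the work surface. World frame = base frame: x ahead of the robot, y to its left, z up, the work surface at z = 0. Lengths are in mm, angles in rad, forces in N, time in s.
With the tool pointing down it reaches from about 425 to 1125 mm from the base axis. Payload 14.9 kg.
Tool frame: the origin (TCP) lies at the very end of the fingers, on their centre line; the grasp point (between the pads) lies 19 mm behind it; z points along the fingers, y is the line along which they close (so a half turn about z gives the same grasp; the last joint's range is limited). The gripper opens to 91 mm and grips with 3 to 60 N. Pads are 32 mm wide; open, the fingers measure 118 mm over their backs; the gripper's body (76 mm by 178 mm) begins 60 mm behind the grasp point.
Start: joints at [1.105, 0.379, 1.734, -0, 1.028, -0.033], TCP at [293.599, 635.467, 213.932] pointing down, gripper open.
Joint ranges: [-2.77, 2.77], [-0.74, 2.19], [0, 2.66], [-1.06, 4.2], [0.31, 2.87], [-3.08, 3.08]. Speed limits (rad/s): [1.89, 1.89, 2.39, 3.14, 3.14, 3.14].

INTERFACE

Orientations are given as a rotation vector (axis times angle).
In Python, from station import manip, optics, order gives the robot as it stands. The module is installed in compiled form; this text tells all that it offers.
- The arm moves only by the tool step_arm, never from a script. Its argument "increments" is a list of rows, each a list of 3 entries, a list of its own where there are three numbers: the opening, from 0 (shut) to 1 (fully open), then the shift along the tool's x, y, z in mm, then the turn, a rotation vector about the tool's x, y, z in degrees. A call has 1 to 12 rows; each row shifts and turns the commanded pose from where the row before left it, along the tool's axes as they then stand; what a row does not reach is not made up. A row lasts 1/10 s, in which the tool goes at most 50 mm and 8.59 degrees, less where a joint would pass 70% of its speed; a pose out of reach is approached as far as the arm can. A call with a gripper value outside its range is refused whole. The fingers move at their own pace and stop on an object; "squeeze" is the grip in N (left out, the last holds). Time passes only in rows, so rows that do not move let the fingers close. It gives the time, the measured TCP pose, the force, the opening and the grip force at its end, in the units of the state.
- manip.state(): the state, without advancing time (a new reading comes with each control period).
- optics.grab_frame(name): name is "scene" or "top" or "wrist"; returns a dict with "color" (420x560x3 uint8, red, green, blue), "depth" (420x560 float32, mm along the optical axis (not along the pixel's ray), 0 where there is no reading), "mtx" (3x3 intrinsics, pixels), "R" (3x3) and "t" (3): a world point X has camera coordinates R X + t; the wrist camera has in their place "tool_from_camera" (4x4, takes a point from camera to tool coordinates, whose origin is the TCP and whose axes are the flange's). Camera axes: x right, y down, z forward; pixel columns grow to the right and rows downward; lengths in mm; the calibration is good to about 2 mm. A picture is of the moment at which its call begins: read the wrist's pose just before it.
- order.close_job(): hands the job in; it is judged then, once.
The state is a dict: "t": time; "q": joint angles; "joint_vel": joint speeds; "tau": joint torques, N m; "eef_pos": TCP position; "tool_rot": TCP orientation; "wrist_force": force on the tool from outside, world axes, zero at the start; "ft_torque": the same for the moment, N m; "grip_width": finger opening in mm; "finger_force": force on a finger pad.
Only numpy, scipy, OpenCV 4.12 (cv2) and the standard library are available. Lean on these libraries where they do the work, as an engineer would, in place of code of your own. Each camera call takes 0.05 s, during which the arm holds its last target. There are 200 camera calls.

## Working session

There is one attempt and no reset: what is moved stays moved. The work goes in short steps, Python scripts to look and compute and a tool call to move; the robot and the scene stay as the last step left them, time stands still between calls to the robot, and variables do not carry over. Pictures are saved under pics/ and viewed, at most 10 in all, crops included, and the job is handed in when it is done.

Besides the shell and the picture viewer there is one more tool, called after "Request:" by a JSON object that holds its "method" and its "body", one argument or row to a line. step_arm: Moves the arm, as the interface text tells. Its arguments: {"type":"object","properties":{"increments":{"type":"array"},"squeeze":{"type":"number"}},"required":["increments"]}

```bash
mkdir -p pics; cat > h.py <<'E'
import numpy as np, cv2
from station import manip, optics, order
from scipy.spatial.transform import Rotation as Ro
def grab(n):
    f=optics.grab_frame(n); np.savez('pics/%s.npz'%n,**f); return f
def w(f,u,v,r=1):
    d=f['depth'][v-r:v+r+1,u-r:u+r+1]; d=np.median(d[d>0])
    c=np.linalg.inv(f['mtx'])@[u,v,1]*d
    return f['R'].T@(c-f['t'])
def wz(f,u,v,z):
    d=f['R'].T@np.linalg.inv(f['mtx'])@[u,v,1]; o=-f['R'].T@f['t']
    return o+d*(z-o[2])/d[2]
E
python3 - <<'E'
from h import *
for n in('top','scene'):
    f=grab(n); cv2.imwrite('pics/%s1.png'%n,cv2.resize(f['color'][:,:,::-1],(800,600)))
    print(n,-f['R'].T@f['t'])
print(manip.state())
E
```

```text
top [ 363.96618342   15.90910531 1339.57800543]
scene [1239.51173424  518.54514015 1130.21903589]
{'t': 0.1, 'q': array([ 1.10466500e+00,  3.79343731e-01,  1.73472721e+00, -3.30884913e-05,
        1.02849347e+00, -3.32922295e-02]), 'joint_vel': array([-2.12646682e-03, -2.10010180e-03, -5.75746373e-04, -7.92516148e-05,
        5.52979458e-04,  1.32536157e-03]), 'tau': array([ 3.39411570e-03, -7.65028667e+01, -4.35298133e+01,  6.53471053e-02,
        3.97763704e-02, -6.41675206e-05]), 'eef_pos': array([293.46158087, 635.12285978, 213.36011586]), 'tool_rot': array([-6.74535035e-01, -3.06810501e+00,  1.48998950e-03]), 'wrist_force': array([-0.18016724, -0.6878583 , -0.38111454]), 'ft_torque': array([-0.00528389, -0.01346858, -0.03653019]), 'finger_force': 0.0, 'grip_width': 91.27431166634746}
```

View pics/top1.png

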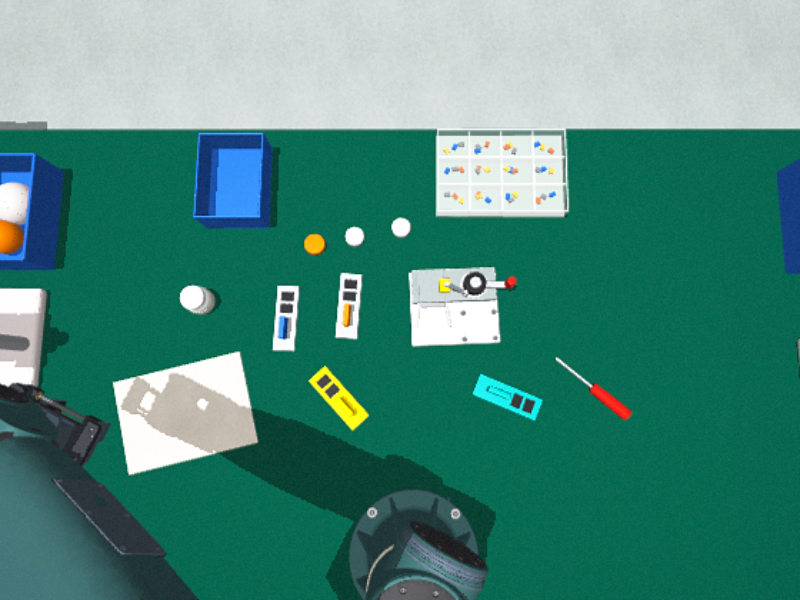

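View pics/scene1.png

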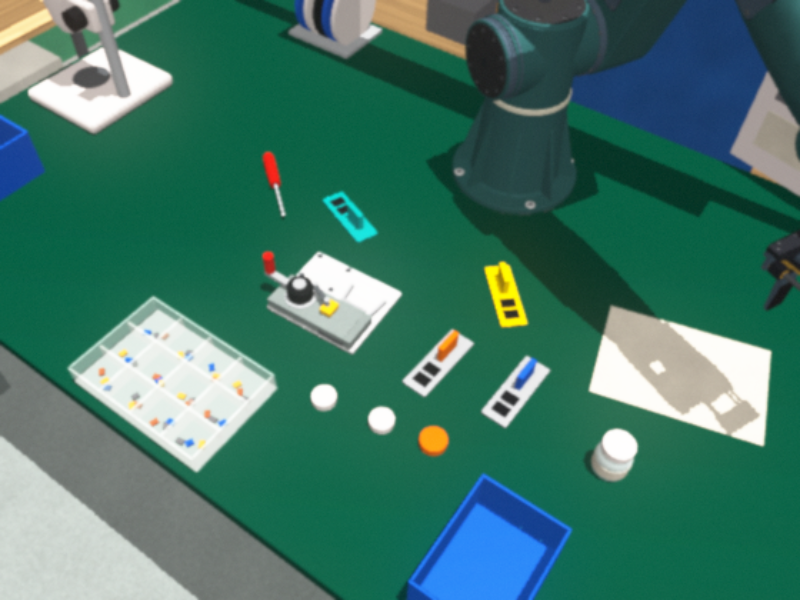

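The top view has four carrier-shaped things (800x600 px): blue-finned (285,318), orange-finned (348,306), yellow (338,397) and turquoise (508,397). The one at (348,306) has the orange fin on a steel plate, so it is the one meant. The orange disc at (314,244) is only a cap. The fixture is at (455,307), with its block away from the robot and its lever to the right. I'll confirm this in an enlarged crop.

```bash
python3 - <<'E'
import numpy as np,cv2
f=np.load('pics/top.npz'); c=f['color'][175:255,225:375,::-1]
cv2.imwrite('pics/crop1.png',cv2.resize(c,None,fx=5.3333,fy=5.3333,interpolation=cv2.INTER_CUBIC))
E
```

```text
(no output)
```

View pics/crop1.png

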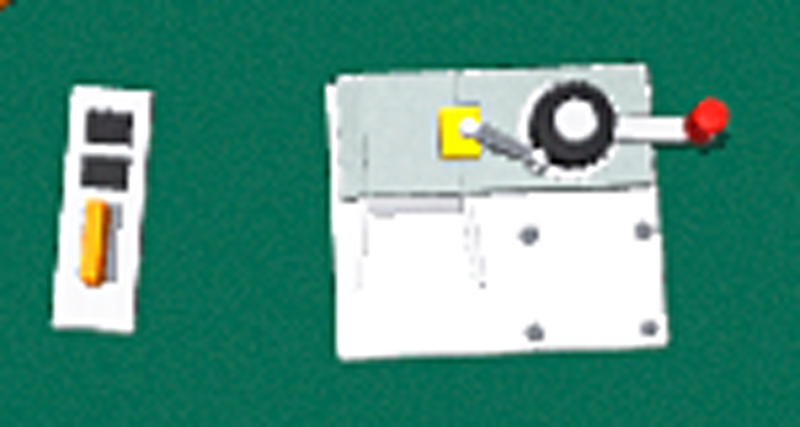

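The crop confirms it: an orange fin at (95,243) on a white steel plate with corners (74,86), (152,92), (133,331) and (53,326), black samples toward +x. The base plate's rear corners are (339,359) and (667,345), the block top's corners are (337,76), (648,64), (653,185) and (345,200), and the red post top is at (711,113).

```bash
python3 - <<'E'
from h import *
f=dict(np.load('pics/top.npz'))
P=lambda x,y,z: wz(f,225+x/5.3333-.4,175+y/5.3333-.4,z)[:2]
def fit(local,px):   # local [x,y,z], rigid 2D fit
    L=np.array(local,float); W=np.array([P(a,b,l[2]) for (a,b),l in zip(px,L)])
    l=L[:,:2]; lc=l.mean(0); wc=W.mean(0); a=l-lc;b=W-wc
    th=np.arctan2((a[:,0]*b[:,1]-a[:,1]*b[:,0]).sum(),(a*b).sum())
    R=np.array([[np.cos(th),-np.sin(th)],[np.sin(th),np.cos(th)]])
    o=wc-R@lc; print('o',o.round(1),'th deg',np.degrees(th).round(2),'res',(W-(l@R.T+o)).round(1).tolist()); return o,R
print('carrier'); co,cR=fit([[75,25,6],[75,-25,6],[-75,-25,6],[-75,25,6]],[(74,86),(152,92),(133,331),(53,326)])
print('fixture'); o,R=fit([[-100,100,10],[-100,-100,10],[70,100,34],[70,-90,34],[-5,-90,34],[-5,100,34]],[(339,359),(667,345),(337,76),(648,64),(653,185),(345,200)])
print('fixture no blockR'); o,R=fit([[-100,100,10],[-100,-100,10],[70,100,34],[-5,100,34]],[(339,359),(667,345),(337,76),(345,200)])
for n,p in dict(home=(-20,50),axis=(30,-45),post=(30,-120)).items(): print(n,(R@p+o).round(1))
print('fin centre',(cR@[-25,0]+co).round(1))
print('post top px',P(711,113,99),'hub top',P(573,119,66),'fin top px',P(95,243,46))
for n,x,y in(('hub',573,119),('block',400,130),('fin',95,243),('plate',90,310),('post',711,113),('base',600,280)): print(n,w(f,round(225+x/5.3333),round(175+y/5.3333)).round(1))
E
```

```text
carrier
o [544.5 150.7] th deg -3.65 res [[0.0, -0.6], [-0.4, 0.6], [0.4, 0.3], [-0.0, -0.4]]
fixture
o [556.5 -94. ] th deg 2.05 res [[-1.2, 2.4], [1.5, 3.4], [-0.6, -1.7], [0.7, -0.5], [1.4, 0.4], [-1.8, -4.1]]
fixture no blockR
o [555.8 -94.2] th deg 1.76 res [[-0.9, 2.0], [2.8, 3.1], [-0.3, -1.2], [-1.5, -4.0]]
home [534.2 -44.8]
axis [ 587.1 -138.2]
post [ 589.4 -213.2]
fin centre [519.5 152.3]
post top px [ 588.56676915 -207.70283178] hub top [ 590.62410298 -132.42300343] fin top px [517.80733177 151.05049957]
hub [ 589.4 -131.7   71.3]
block [589.3 -32.9  32.4]
fin [515.6 149.5  42.2]
plate [480.3 155.8   5.6]
post [ 588.  -208.1   98.2]
base [ 498.3 -157.2    8.1]
```

```bash
cat >> h.py <<'E'
def pose():
    s=manip.state(); return s['eef_pos'],Ro.from_rotvec(s['tool_rot']).as_matrix()
def plan(p,yaw=None):
    """shift in tool axes to world p, and turn about tool z so tool x heads at yaw deg"""
    e,R=pose(); d=R.T@(np.array(p)-e); y=np.degrees(np.arctan2(R[1,0],R[0,0]))
    print('shift tool',d.round(1),'xyaw',y.round(2),'tool z',R[:,2].round(4),'z-turn',None if yaw is None else round((y-yaw+180)%360-180,2))
def wgrab(name):
    e,R=pose(); f=optics.grab_frame('wrist'); T=f['tool_from_camera']
    f['R']=(R@T[:3,:3]).T; f['t']=-f['R']@(R@T[:3,3]+e); np.savez('pics/%s.npz'%name,**f); return f
E
python3 - <<'E'
from h import *
plan([440,-60,330],0); e,R=pose(); print(R.round(3))
f=optics.grab_frame('wrist'); print(f['tool_from_camera'].round(3),f['mtx'])
E
```

```text
shift tool [-424.6 -569.7 -116.1] xyaw 155.2 tool z [-4.e-04 -9.e-04 -1.e+00] z-turn 155.2
[[-0.908  0.419 -0.   ]
 [ 0.419  0.908 -0.001]
 [ 0.    -0.001 -1.   ]]
[[   0.      -0.964   -0.266   75.801]
 [   1.       0.       0.      -1.097]
 [  -0.      -0.266    0.964 -170.23 ]
 [   0.       0.       0.       1.   ]] [[301.28883622   0.         279.48198227]
 [  0.         301.28883622 214.27005721]
 [  0.           0.           1.        ]]
```

Request:
{"method": "step_arm", "body": {
  "increments": [
    [0.55,[-33,-35,5],[0,0,0]],
    [0.55,[-33,-35,5],[0,0,0]],
    [0.55,[-33,-35,5],[0,0,0]],
    [0.55,[-33,-35,5],[0,0,0]],
    [0.55,[-33,-35,5],[0,0,0]],
    [0.55,[-33,-35,5],[0,0,0]],
    [0.55,[-33,-35,5],[0,0,0]],
    [0.55,[-33,-35,5],[0,0,0]],
    [0.55,[-33,-35,5],[0,0,0]],
    [0.55,[-33,-35,5],[0,0,0]],
    [0.55,[-33,-35,5],[0,0,0]],
    [0.55,[-33,-35,5],[0,0,0]]
  ]
}}

```text
t: 1.35
eef_pos: [477.2, 86.2, 153.9]
tool_rot: [0.674, 3.068, 0.0]
wrist_force: [-0.2, -0.2, 0.4]
grip_width: 50.0
finger_force: 0.0
```

Request:
{"method": "step_arm", "body": {
  "increments": [
    [0.55,[-25,-24,3],[0,0,-7]],
    [0.55,[0,0,0],[0,0,-7]],
    [0.55,[0,0,0],[0,0,-7.1]],
    [0.55,[0,0,0],[0,0,0]],
    [0.55,[0,0,0],[0,0,0]]
  ]
}}

```text
t: 1.85
eef_pos: [489.5, 55.9, 150.9]
tool_rot: [-0.107, -3.14, 0.0]
wrist_force: [-0.4, 0.0, 0.7]
grip_width: 50.4
finger_force: 0.0
```

```bash
python3 - <<'E'
from h import *
plan([519,152,120],176.35); f=wgrab('w1')
cv2.imwrite('pics/w1.png',cv2.resize(f['color'][:,:,::-1],(800,600),interpolation=cv2.INTER_CUBIC))
E
```

```text
shift tool [-22.9  97.9  30.9] xyaw 176.1 tool z [-1.e-04 -0.e+00 -1.e+00] z-turn -0.25
```

View pics/w1.png

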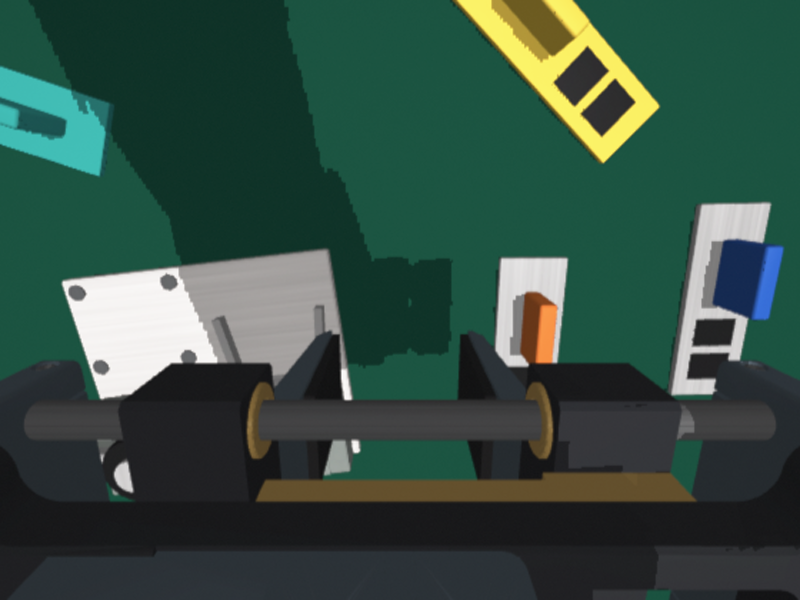

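The wrist view shows the base plate's rear corners at (62,281) and (328,249), its left edge running down to (357,452), the guides' rear ends at (217,318) and (319,306), and the orange carrier's rear corners at (501,258) and (568,258).

```bash
python3 - <<'E'
from h import *
f=dict(np.load('pics/w1.npz')); k=.7
P=lambda u,v,z: wz(f,u*k-.15,v*k-.15,z)
a,b=P(62,281,10),P(328,249,10); d=b-a
print('base',a,b,np.hypot(*d[:2]),'th',np.degrees(np.arctan2(-d[0],d[1])))
c=P(357,452,10);print('left edge',c,np.hypot(*(c-b)[:2]),np.degrees(np.arctan2(c[1]-b[1],c[0]-b[0])))
g,h=P(217,318,20),P(319,306,20); print('guides',g,h,np.hypot(*(h-g)[:2]),(g+h)/2)
th=np.arctan2(-d[0],d[1]); R=np.array([[np.cos(th),-np.sin(th)],[np.sin(th),np.cos(th)]])
o=((a+b)/2)[:2]-R@[-100,0]; print('o',o,'home',R@[-20,50]+o,'guide mid exp',R@[-60,50]+o)
a,b=P(501,258,6),P(568,258,6); d=b-a; m=(a+b)/2
print('car',a,b,np.hypot(*d[:2]),np.degrees(np.arctan2(-d[0],d[1])) , np.degrees(np.arctan2(d[0],-d[1])),'fin',m+[50*np.cos(.0637),-50*np.sin(.0637),0])
E
```

```text
base [ 463.06025246 -192.60900088   10.        ] [452.8014899    5.87193452  10.        ] 198.7458777657068 th 2.9587789666942657
left edge [621.58246952  11.05713964  10.        ] 168.8606094819568 1.7596589216519447
guides [496.28693349 -79.00284184  20.        ] [492.26982685  -3.51243479  20.        ] 75.59721358602731 [494.27838017 -41.25763831  20.        ]
o [557.79756408 -88.20678458] home [535.2433512  -39.30578785] guide mid exp [495.29667404 -41.37048729]
car [468.50849345 131.59942999   6.        ] [471.83968367 180.8505286    6.        ] 49.36362570690054 -3.8694139126178495 176.13058608738217 fin [520.07268061 153.04213282   6.        ]
```

Request:
{"method": "step_arm", "body": {
  "increments": [
    [0.55,[-12,48,0],[0,0,0]],
    [0.55,[-12,48,0],[0,0,0]],
    [0.55,[0,2.3,38],[0,0,0]],
    [0.55,[0,0,40],[0,0,0]],
    [0.55,[0,0,30],[0,0,0]],
    [0.55,[0,0,20],[0,0,0]],
    [0.55,[0,0,9],[0,0,0]],
    [0.55,[0,0,0],[0,0,0]]
  ],
  "squeeze": 40
}}

```text
t: 2.7
eef_pos: [519.3, 152.4, 13.2]
tool_rot: [-0.103, -3.138, 0.001]
wrist_force: [-0.2, -0.1, 0.6]
grip_width: 50.4
finger_force: 0.0
```

Request:
{"method": "step_arm", "body": {
  "increments": [
    [0,[0,0,0],[0,0,0]],
    [0,[0,0,0],[0,0,0]],
    [0,[0,0,0],[0,0,0]],
    [0,[0,0,0],[0,0,0]],
    [0,[0,0,0],[0,0,0]]
  ],
  "squeeze": 40
}}

```text
t: 3.2
eef_pos: [520.1, 152.4, 14.3]
tool_rot: [0.101, 3.139, 0.0]
wrist_force: [0.1, 1.7, 1.0]
grip_width: 12.9
finger_force: 0.7
```

Request:
{"method": "step_arm", "body": {
  "increments": [
    [0,[0,0,0],[0,0,0]],
    [0,[0,0,0],[0,0,0]],
    [0,[0,0,0],[0,0,0]],
    [0,[0,0,-10],[0,0,0]],
    [0,[0,0,-15],[0,0,0]],
    [0,[0,0,-15],[0,0,0]],
    [0,[0,0,0],[0,0,0]]
  ]
}}

```text
t: 3.9
eef_pos: [521.3, 152.8, 56.6]
tool_rot: [0.101, 3.136, 0.002]
wrist_force: [-0.7, 1.0, -1.7]
grip_width: 11.9
finger_force: 40.0
```

```bash
python3 - <<'E'
from h import *
# fin centre at home local (-45,50), start 85 before
th=np.radians(2.4);R=np.array([[np.cos(th),-np.sin(th)],[np.sin(th),np.cos(th)]]);o=np.array([557.8,-88.2])
for x in(-135,-45): p=R@[x,50]+o; print(x,p); plan([*p,54],180+2.4)
E
```

```text
-135 [420.82463525 -43.89707175]
shift tool [  87.6 -202.7    2. ] xyaw 176.31 tool z [ 3.6e-03  9.0e-04 -1.0e+00] z-turn -6.09
-45 [510.74568996 -40.12826291]
shift tool [  -1.9 -193.2    2.4] xyaw 176.31 tool z [ 3.6e-03  9.0e-04 -1.0e+00] z-turn -6.09
```

Request:
{"method": "step_arm", "body": {
  "increments": [
    [0,[10,-20,0],[0,0,0]],
    [0,[16,-40,0],[0,0,0]],
    [0,[18,-46,0],[0,0,0]],
    [0,[18,-46,0],[0,0,0]],
    [0,[12,-35,0],[0,0,0]],
    [0,[6,-15,0],[0,0,0]],
    [0,[0,0,0],[0,0,-3]],
    [0,[0,0,0],[0,0,-3.1]],
    [0,[0,0,0],[0,0,0]],
    [0,[0,0,0],[0,0,0]],
    [0,[0,0,0],[0,0,0]]
  ]
}}

```text
t: 5.0
eef_pos: [427.0, -43.9, 54.0]
tool_rot: [-0.064, 3.141, -0.0]
wrist_force: [0.2, 0.3, -1.1]
grip_width: 11.6
finger_force: 40.0
```

```bash
python3 - <<'E'
from h import *
s=manip.state();print(s['q'].round(3),s['eef_pos'].round(1)); plan([428.8,-43.6,54],182.4)
f=wgrab('w2');g=grab('top')
a=cv2.resize(f['color'][:,:,::-1],(480,360)); 
b=cv2.resize(g['color'][165:265,270:375,::-1],(378,360),interpolation=cv2.INTER_CUBIC)
cv2.imwrite('pics/w2.png',np.hstack([a,b])[:,:800])
E
```

```text
[-0.157  0.248  2.319 -0.     0.575 -1.769] [427.  -43.9  54. ]
shift tool [-1.8  0.3 -0. ] xyaw -177.65 tool z [ 1.e-04 -0.e+00 -1.e+00] z-turn -0.05
```

View pics/w2.png

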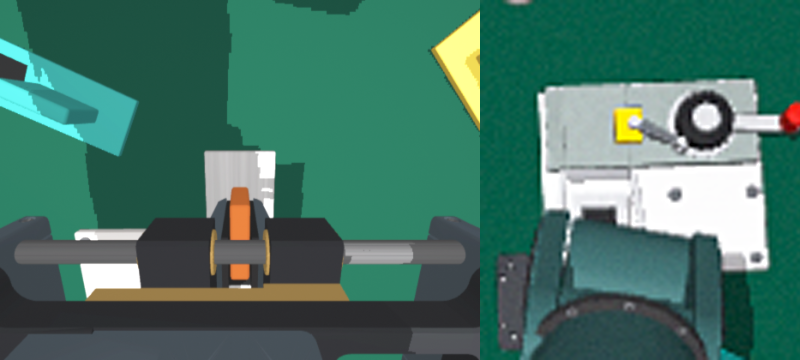

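```bash
python3 - <<'E'
from h import *
f=np.load('pics/top.npz')
cv2.imwrite('pics/c2.png',cv2.resize(f['color'][185:230,283:343,::-1],None,fx=13,fy=13,interpolation=cv2.INTER_CUBIC))
E
```

```text
(no output)
```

View pics/c2.png

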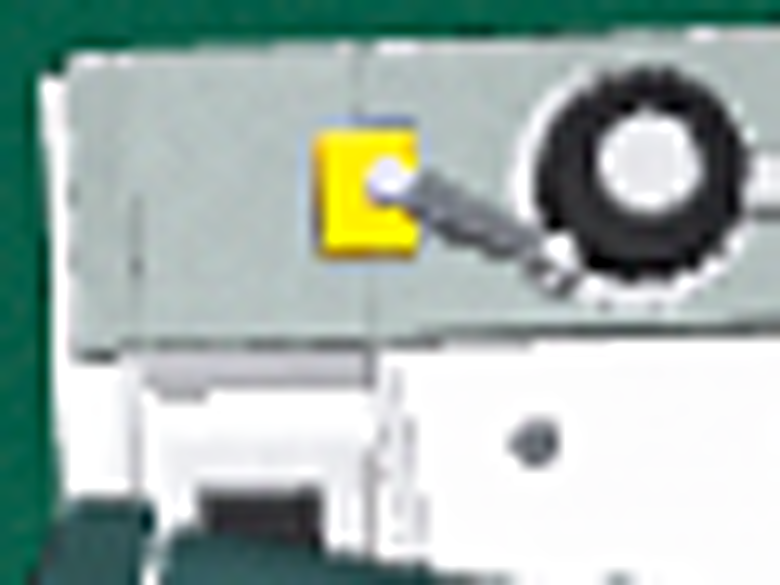

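The crop shows the mouth lip spanning (140..372, 370) and the carrier's leading sample at (200..323, 515), so it is nearly in line with the slot.

```bash
python3 - <<'E'
from h import *
f=dict(np.load('pics/top.npz')); P=lambda x,y,z: wz(f,283+x/13-.46,185+y/13-.46,z).round(1)
print('lip',P(140,360,23),P(372,357,23),'mid',P(256,358,23),'mouth back at block edge z34',P(75,353,34),P(372,340,34))
print('sample',P(200,515,48),P(323,515,48),P(262,515,48))
th=np.radians(2.4);R=np.array([[np.cos(th),-np.sin(th)],[np.sin(th),np.cos(th)]]);print('exp mouth',R@[-9,50]+[557.8,-88.2])
E
```

```text
lip [547.3 -11.5  23. ] [548.3 -69.3  23. ] mid [548.  -40.4  23. ] mouth back at block edge z34 [547.5   4.8  34. ] [551.1 -68.6  34. ]
sample [505.8 -25.7  48. ] [505.9 -55.6  48. ] [505.8 -40.7  48. ]
exp mouth [546.71411184 -38.62073938]
```

Request:
{"method": "step_arm", "body": {
  "increments": [
    [0,[0,-0.8,10],[0,0,0]],
    [0,[0,0,10],[0,0,0]],
    [0,[0,0,5],[0,0,0]],
    [0,[0,0,2.5],[0,0,0]],
    [0,[0,0,0],[0,0,0]],
    [0,[0,0,0],[0,0,0]]
  ]
}}

```text
t: 5.7
eef_pos: [427.1, -44.8, 26.4]
tool_rot: [0.066, -3.141, 0.0]
wrist_force: [-0.1, 0.0, -0.8]
grip_width: 12.1
finger_force: 40.0
```

Request:
{"method": "step_arm", "body": {
  "increments": [
    [0,[-8,0,0],[0,0,0]],
    [0,[-8,0,0],[0,0,0]],
    [0,[-8,0,0],[0,0,0]],
    [0,[-8,0,0],[0,0,0]],
    [0,[-8,0,0],[0,0,0]],
    [0,[0,0,0],[0,0,0]]
  ]
}}

```text
t: 6.3
eef_pos: [468.4, -43.2, 26.6]
tool_rot: [-0.066, 3.14, -0.0]
wrist_force: [0.4, 0.8, -2.1]
grip_width: 11.7
finger_force: 40.0
```

Request:
{"method": "step_arm", "body": {
  "increments": [
    [0,[-8,0,0],[0,0,0]],
    [0,[-8,0,0],[0,0,0]],
    [0,[-8,0,0],[0,0,0]],
    [0,[-8,0,0.5],[0,0,0]],
    [0,[0,0,0.5],[0,0,0]],
    [0,[0,0,0],[0,0,0]]
  ]
}}

```text
t: 6.9
eef_pos: [498.8, -41.8, 25.2]
tool_rot: [0.066, -3.14, -0.0]
wrist_force: [0.2, 0.1, -1.6]
grip_width: 11.9
finger_force: 40.0
```

Request:
{"method": "step_arm", "body": {
  "increments": [
    [0,[-3,0,0.5],[0,0,0]],
    [0,[-3,0,0],[0,0,0]],
    [0,[-2,0,0],[0,0,0]],
    [0,[0,0,0],[0,0,0]],
    [0,[0,0,0],[0,0,0]]
  ]
}}

```text
t: 7.4
eef_pos: [506.9, -41.5, 24.9]
tool_rot: [0.066, -3.141, 0.0]
wrist_force: [0.2, -0.1, -1.2]
grip_width: 11.8
finger_force: 40.0
```

Request:
{"method": "step_arm", "body": {
  "increments": [
    [0,[-1,0,0],[0,0,0]],
    [0,[-1,0,0],[0,0,0]],
    [0,[-1,0,0],[0,0,0]],
    [0,[-1,0,0],[0,0,0]],
    [0,[0,0,0],[0,0,0]]
  ]
}}

```text
t: 7.9
eef_pos: [510.4, -41.3, 24.7]
tool_rot: [0.066, -3.14, -0.0]
wrist_force: [-4.0, -1.1, 0.1]
grip_width: 12.0
finger_force: 40.0
```

Request:
{"method": "step_arm", "body": {
  "increments": [
    [0,[-0.5,0,0],[0,0,0]],
    [0,[-0.5,0,0],[0,0,0]],
    [0,[0,0,0],[0,0,0]],
    [0,[0,0,0],[0,0,0]]
  ]
}}

```text
t: 8.3
eef_pos: [510.4, -41.2, 24.6]
tool_rot: [0.066, -3.138, -0.0]
wrist_force: [-9.6, -1.3, 4.6]
grip_width: 12.2
finger_force: 40.0
```

Request:
{"method": "step_arm", "body": {
  "increments": [
    [0,[0,0,0.4],[0,0,0]],
    [0,[-0.3,0,0.3],[0,0,0]],
    [0,[0,0,0],[0,0,0]],
    [0,[0,0,0],[0,0,0]]
  ]
}}

```text
t: 8.7
eef_pos: [510.4, -41.2, 24.3]
tool_rot: [0.066, -3.137, -0.0]
wrist_force: [-17.2, -2.5, 18.7]
grip_width: 11.9
finger_force: 40.0
```

Request:
{"method": "step_arm", "body": {
  "increments": [
    [0.3,[0,0,0],[0,0,0]],
    [0.3,[0,0,0],[0,0,0]],
    [0.3,[0,0,0],[0,0,0]],
    [0.3,[0,0,0],[0,0,0]],
    [0.3,[0,0,0],[0,0,0]]
  ]
}}

```text
t: 9.2
eef_pos: [512.4, -41.3, 24.2]
tool_rot: [-0.066, 3.141, -0.0]
wrist_force: [-0.6, 0.1, 1.0]
grip_width: 27.7
finger_force: 0.0
```

Request:
{"method": "step_arm", "body": {
  "increments": [
    [0.3,[0,0,-15],[0,0,0]],
    [0.3,[0,0,-35],[0,0,0]],
    [0.3,[0,0,-45],[0,0,0]],
    [0,[0,-25,-30],[0,0,0]],
    [0,[-28,-40,0],[0,0,7]],
    [0,[-30,-35,0],[0,0,7]],
    [0,[-30,-20,0],[0,0,7]],
    [0,[0,0,0],[0,0,7.4]],
    [0,[0,0,0],[0,0,0]],
    [0,[0,0,0],[0,0,0]]
  ]
}}

```text
t: 10.2
eef_pos: [595.0, -167.6, 149.8]
tool_rot: [-0.701, -3.062, -0.0]
wrist_force: [0.2, -0.2, 0.7]
grip_width: 0.3
finger_force: 0.0
```

```bash
python3 - <<'E'
from h import *
plan([627,-223.4,150],154); s=manip.state(); print(s['eef_pos'].round(1),s['grip_width'])
g=grab('top'); f=grab('scene'); w_=wgrab('w3')
a=cv2.resize(w_['color'][:,:,::-1],(400,300)); c=cv2.resize(f['color'][160:260,160:293,::-1],(400,300),interpolation=cv2.INTER_CUBIC)
b=cv2.resize(g['color'][175:255,268:374,::-1],(400,300),interpolation=cv2.INTER_CUBIC)
cv2.imwrite('pics/v3.png',np.vstack([np.hstack([a,b]),np.hstack([c,c*0])]))
E
```

```text
shift tool [-53.1 -36.3  -0.2] xyaw 154.23 tool z [-1.e-04  1.e-04 -1.e+00] z-turn 0.23
[ 595.  -167.6  149.8] 0.32999881626245653
```

View pics/v3.png

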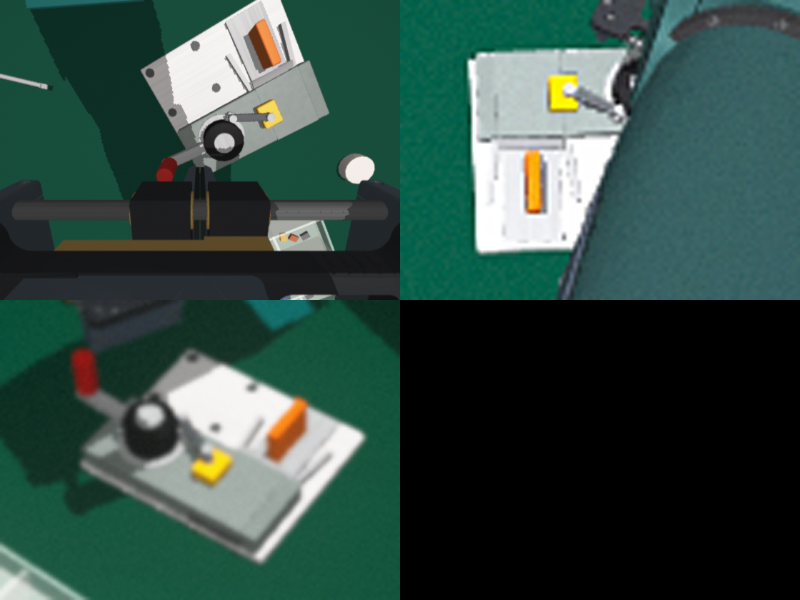

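The carrier sits straight in the slot with both samples under the block: fin at (265,43) in the wrist view and (534,182) in the top view. The lever still points to -y, with the post at (167,170) in the wrist view. Next I go behind the post.

Request:
{"method": "step_arm", "body": {
  "increments": [
    [0,[-26,-18,0],[0,0,0]],
    [0,[-27,-18,0],[0,0,0]],
    [0,[0,0,0],[0,0,0]],
    [0,[0,0,30],[0,0,0]],
    [0,[0,0,30],[0,0,0]],
    [0,[0,0,20],[0,0,0]],
    [0,[0,0,8],[0,0,0]],
    [0,[0,0,0],[0,0,0]]
  ]
}}

```text
t: 11.15
eef_pos: [626.6, -222.8, 60.5]
tool_rot: [-0.705, -3.06, -0.0]
wrist_force: [-0.3, -1.2, 0.2]
grip_width: 0.3
finger_force: 0.0
```

```bash
python3 - <<'E'
from h import *
e,R=pose(); A=np.array([589.7,-131.9]); n=R[:2,0]
print(e,n)
for t in np.arange(0,1.11,.1):
    p=A+75*np.array([np.sin(.042-t),-np.cos(.042-t)])-26*n
    print(t.round(1),p.round(1),(R.T@np.r_[p-e[:2],0])[:2].round(1))
E
```

```text
[ 626.55835955 -222.83179597   60.53992132] [-0.89929685  0.43733511]
0.0 [ 616.2 -218.2] [11.3 -0.4]
0.1 [ 608.7 -218.1] [18.1 -3.6]
0.2 [ 601.3 -217.3] [25.1 -6.1]
0.3 [ 593.9 -215.8] [32.4 -7.9]
0.4 [ 586.8 -213.5] [39.8 -9. ]
0.5 [ 579.9 -210.5] [47.3 -9.3]
0.6 [ 573.4 -206.9] [54.8 -8.9]
0.7 [ 567.2 -202.6] [62.2 -7.8]
0.8 [ 561.5 -197.7] [69.5 -5.9]
0.9 [ 556.3 -192.3] [76.5 -3.3]
1.0 [ 551.7 -186.4] [83.2  0. ]
1.1 [ 547.7 -180.1] [89.6  4. ]
```

Request:
{"method": "step_arm", "body": {
  "increments": [
    [0,[6,0,0],[0,0,0]],
    [0,[6,0,0],[0,0,0]],
    [0,[7,-3,0],[0,0,0]],
    [0,[7,-3,0],[0,0,0]],
    [0,[7,-2,0],[0,0,0]],
    [0,[0,0,0],[0,0,0]]
  ]
}}

```text
t: 11.75
eef_pos: [593.9, -216.7, 62.2]
tool_rot: [0.706, 3.059, -0.001]
wrist_force: [2.3, -2.7, 3.3]
grip_width: 0.3
finger_force: 1.8
```

Request:
{"method": "step_arm", "body": {
  "increments": [
    [0,[7,-1,0],[0,0,0]],
    [0,[7,0,0],[0,0,0]],
    [0,[8,0,0],[0,0,0]],
    [0,[7,1,0],[0,0,0]],
    [0,[7,2,0],[0,0,0]],
    [0,[7,3,0],[0,0,0]],
    [0,[7,3,0],[0,0,0]],
    [0,[0,0,0],[0,0,0]]
  ]
}}

```text
t: 12.55
eef_pos: [551.5, -186.1, 60.9]
tool_rot: [-0.705, -3.06, -0.0]
wrist_force: [0.3, 0.5, 0.5]
grip_width: 1.0
finger_force: 0.0
```

Resistance was felt and then vanished, so the lever has probably snapped over. I'll back off, go up and look.

Request:
{"method": "step_arm", "body": {
  "increments": [
    [0,[-15,0,0],[0,0,0]],
    [0,[-10,0,-20],[0,0,0]],
    [0,[0,0,-45],[0,0,0]],
    [0,[0,0,-45],[0,0,0]],
    [0,[-20,-40,0],[0,0,0]],
    [0,[-20,-40,0],[0,0,0]],
    [0,[-10,-45,0],[0,0,0]],
    [0,[0,0,0],[0,0,0]]
  ]
}}

```text
t: 13.35
eef_pos: [564.5, -336.5, 171.3]
tool_rot: [0.711, 3.06, -0.001]
wrist_force: [-0.0, 0.7, -0.2]
grip_width: 0.3
finger_force: 0.0
```

```bash
python3 - <<'E'
from h import *
g=grab('top'); f=grab('scene')
c=cv2.resize(f['color'][160:260,160:293,::-1],(400,300),interpolation=cv2.INTER_CUBIC)
b=cv2.resize(g['color'][175:255,268:374,::-1],(400,300),interpolation=cv2.INTER_CUBIC)
cv2.imwrite('pics/v4.png',np.hstack([b,c]))
E
```

```text
(no output)
```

View pics/v4.png

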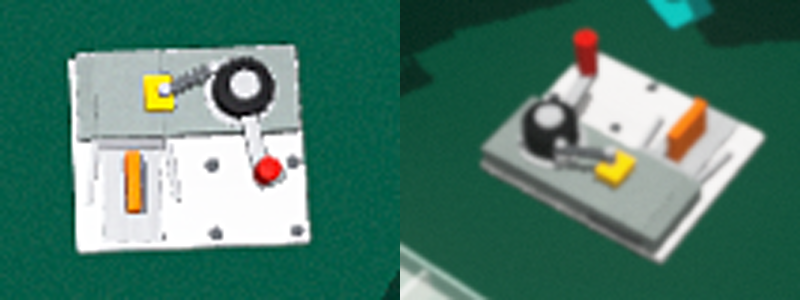

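The lever now points almost along -x (post (267,168), hub (243,88)), and the carrier is still in the slot (fin (133,182), rear edge about (130,241), base plate rear edge about (190,247)). A quick numeric check comes first.

```bash
python3 - <<'E'
from h import *
f=dict(np.load('pics/top.npz')); k=400/106; P=lambda x,y,z: wz(f,268+x/k-.4,175+y/k-.4,z).round(1)
p,h=P(267,168,99),P(243,88,66); d=p-h; print('lever',1.5708-np.arctan2(-d[1],-d[0])+0.042,np.hypot(*d[:2]))
print('fin',P(133,153,46),P(133,211,46),'expected x 485.7..535.7, y ~-40'); print('rear',P(130,241,16),'base',P(78,251,10),P(308,241,10))
s=manip.state();print(s['eef_pos'],s['t'])
E
```

```text
lever 1.4092000417486388 72.70165060024422
fin [534.9 -41.4  46. ] [485.8 -41.3  46. ] expected x 485.7..535.7, y ~-40
rear [462.9 -40.   16. ] base [454.5   4.4  10. ] [ 464.3 -192.7   10. ]
[ 564.84356773 -332.90384186  170.89939555] 13.45
```

The lever reads about 1.4 rad and the carrier is home to within about 1 mm, so I'm handing in.

```bash
python3 -c "
from h import *
print(order.close_job())"
```

```text
the job is handed in; nothing more can be done
None
```

I slid the orange carrier home against the end stop, turned the lever past its detent (it reads about 1.4 rad), and handed the job in at about 13.5 s; the judge's result was not shown.

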